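Lift a mended tile on a spatula and hold it under the inspection camera

ROBOT

A 6-joint arm with a two-finger parallel gripper is mounted at the origin on a cart in front of the work surface, level with it; the furniture and walls round the work are solid. World frame = base frame: x ahead of the robot, y to its left, z up, the work surface at z = 0. Lengths are in m, angles in rad, forces in N, time in s.
With the tool pointing down it reaches from about 0.275 to 0.85 m from the base axis. Payload 19 kg.
Tool frame: the origin (TCP) lies midway between the tips of the shut fingers; the grasp point (between the pads) lies 19 mm behind it; z points along the fingers, y is the direction in which the jaws open and shut (so a half turn about z gives the same grasp; the last joint's range is limited). The gripper opens to 85 mm and grips with 20 to 120 N. Pads are 22 mm wide; open, the fingers measure 114 mm over their backs; the gripper's body (76 mm by 85 mm) begins 54 mm behind the grasp point. The pads swing forward as they close: fully open they stand 13 mm farther back than shut.
Start: joints at [-0.134, 0.15, 1.437, -0, 1.554, -0.134], TCP at [0.575, -0, 0.231] pointing down, gripper open.
Joint ranges: [-2.8, 2.8], [-0.68, 2.1], [0.12, 2.68], [-1.39, 4.53], [0.16, 2.79], [-2.81, 2.81]. Speed limits (rad/s): [1.89, 1.89, 2.22, 3.01, 3.01, 3.01].

INTERFACE

Orientations are given as [roll, pitch, yaw] about the fixed x, y, z axes, in that order (R = Rz(yaw) Ry(pitch) Rx(roll)).
In Python, from workcell import bot gives the robot as it stands.
- The arm moves only by the shell command python3 -m pendant 'ROWS'. ROWS is a JSON object of lists of equal length, an entry for each row: "twist": the turn, a rotation vector about the tool's x, y, z in rad, a list of three; "travel": the shift along the tool's x, y, z in mm, a list of three; "gripper": the closure, from 0 (fully open) to 1 (shut). A call has 1 to 8 rows; each row shifts and turns the commanded pose from where the row before left it, along the tool's axes as they then stand; what a row does not reach is not made up. A row lasts 1/10 s, in which the tool goes at most 50 mm and 8.59 degrees, less where a joint would pass 70% of its speed; a pose out of reach is approached as far as the arm can. A call is refused whole if a number of a shift passes 50 or a number of a turn 0.15, either way. A call with a gripper value outside its range is refused whole. The fingers move at their own pace and stop on an object; the grip force is fixed at half the most. Time passes only in rows, so rows that do not move let the fingers close. It gives the time, the measured TCP pose, the force and the opening at its end, in the units of the state.
- bot.get_state(): the state, without advancing time (a new reading comes with each control period).
- bot.read_camera(name): name is "scene" or "side" or "wrist"; returns (picture, depth): 400x640x3 uint8, red, green, blue; 400x640 float32, m along the optical axis (not along the pixel's ray), 0 where there is no reading.
- bot.get_calibration(name): a dict with "K" (3x3 intrinsics, pixels), "distortion" ([k1, k2, p1, p2, k3] as OpenCV has them; the pictures are not rectified), "origin" and "rotation" of the camera in the world; the wrist camera has in their place "hand_eye" (4x4, takes a point from camera to tool coordinates, whose origin is the TCP and whose axes are the flange's). Camera axes: x right, y up, looking along -z (the intrinsics and any distortion apply to the point x, -y, -z); pixel columns grow to the right and rows downward; lengths in m; the calibration is good to about 2 mm. A picture is of the moment at which its call begins: read the wrist's pose just before it. get_calibration takes no time and is no camera call.
- bot.job_done(): hands the job in, once; it reports no verdict.
Trained networks look in the newest picture that a camera, given by its name, has taken for a name from the list of things; names that differ only in an ending like _2 or _b are one class to them, and where a whole thing is asked for, a point or a joint stands for the part that bears it (a point fixed in the world has none). Each returns a list of dicts, best first, with "p" (0 to 1); they miss things now and then, are a little off and sometimes report something else, mostly with a low value. They report only what shows in the picture. A call takes as long as a camera call.
- bot.search_frame(camera, name): "at" ([column, row] in pixels, amid what is visible of it).
The state is a dict: "clock": time; "qpos": joint angles; "dq": joint speeds; "joint_efforts": joint torques, N m; "tool_pos": TCP position; "tool_rot": TCP orientation; "wrist_force": force on the tool from outside, world axes, zero at the start; "ft_torque": the same for the moment, N m; "gripper_width": opening from 0.0 (shut) to 1.0 (fully open).
Only numpy, scipy, OpenCV 4.12 (cv2) and the standard library are available. Lean on these libraries where they do the work, as an engineer would, in place of code of your own. Each camera call takes 0.05 s, during which the arm holds its last target. There are 200 camera calls.

TASK

The glue in the mended tile is still fresh, so it may not be touched by the gripper: take the lifting spatula by its handle, slide its blade in between the two battens under the tile and lift the tile off the drying frame. Carry it, without tipping it, to the inspection camera and hold it there in the air, glazed face up, centred under the lens, level and square to the camera stand, with the glazed face 120 mm below the front of the lens. Finish while still holding it there on the spatula; do not bump the camera stand or shift the fine brush, caliper and magnifier lying about.

Things in the scene. Friction and masses are not known exactly. Their poses are not given: they have to be found in the camera images.
- spatula: loose cranked lifting spatula, 160 g, blade lying on the table. Origin: centre of the blade's underside; x to the blade's tip, z up. Steel blade x -56 to +56, y -30 to +30 mm, 2.5 mm thick, rounded tip; behind it a flat tang to x = -83 mm and a thin neck rising to a straight level wooden handle along x. Balance point x = -39 mm. Gripped with 50 N near the handle's front it hardly droops
- handle (a point): point to grip on the spatula's wooden handle, 135 mm behind the spatula's origin (x = -135 mm) and 48 mm above the blade's underside. The handle runs from x = -109 to -209 mm, is 18 mm wide (y) and 22 mm high (z), flat sided. Axes as the spatula's
- blade (a point): centre of the upper face of the spatula's blade, 2.5 mm above the spatula's origin, same axes
- tile: loose square white glazed tile with a blue boat in a circle and a glued join across it, 108 x 108 x 8 mm, about 0.16 kg. Origin: centre of its underside, z up through the glazed face, x and y along its edges; it lies with its x roughly along the frame's x
- tile_face (a point): centre of the tile's glazed upper face, 8 mm above the tile's origin, same axes
- rack: fixed drying frame, carrying the tile. Origin: centre of its board's underside (board 170 x 136 x 6 mm); x from its open end to its stop. Two battens along x at y = -46 and +46 mm, 14 mm wide, tops 22 mm above the table; between them under the tile a channel z 6 to 22, y -39 to +39 mm, open at the -x end. Stop across the far end: inner face x = +64 mm, 28 mm high. Tile centred within 4 mm
- stand: fixed camera stand. Origin: on the table straight below the lens; z up, x from lens to column. Base plate x -38 to +178, y -75 to +75 mm, 16 mm thick; column 26 mm across at x = 135 mm, 488 mm high. A carriage on the column carries boom and camera looking straight down; its height differs each time and it stays there
- lens (a point): centre of the front (underside) of the camera's lens, inside a ring light of 34 mm radius whose lower face is 1 mm above the lens front level; the camera body above is 54 x 54 mm. Axes as the stand's
- focus (a point): point in the air 120 mm straight below the lens centre, where the centre of the tile's glazed face must be. Axes as the stand's
- fine_brush: bystander: loose thin paintbrush lying on the table, red handle, 14 x 214 x 12 mm, origin at the centre of its underside
- caliper: bystander: loose steel vernier caliper lying on the table, 72 x 200 x 8 mm, origin at the centre of its underside
- magnifier: bystander: loose hand magnifier lying on the table, 71 x 166 x 17 mm, origin at the centre of its underside

How it is judged:
By the outcome, as a careful person would: the job done as asked, in the order asked, and still so for the second after the job is handed in, while the arm keeps its last pose, push and grip.
It also fails if it takes over 58 s, if anything falls off the work surface, if the arm or the gripper's body presses on something with over 40 N, if the wrist force passes 120 N, or if a joint passes its speed limit or range.

## Working session

There is one attempt and no reset: what is moved stays moved. The work goes in short steps, Python scripts to look and compute and a shell command to move; the robot and the scene stay as the last step left them, time stands still between calls to the robot, and variables do not carry over. Pictures are saved under pics/ and viewed, about 8 in all and at most 12, crops included, and the job is handed in when it is done.

```bash
mkdir -p pics; cat > h.py <<'E'
import numpy as np, cv2
from workcell import bot
from scipy.spatial.transform import Rotation as R
def cam(n):
    s=bot.get_state(); p,d=bot.read_camera(n); c=bot.get_calibration(n)
    if 'hand_eye' in c:
        T=np.eye(4); r=np.array(s['tool_rot'],float)
        T[:3,:3]=R.from_euler('xyz',r).as_matrix() if r.size==3 else r
        T[:3,3]=s['tool_pos']; T=T@np.array(c['hand_eye'])
    else:
        T=np.eye(4);T[:3,:3]=np.array(c['rotation']);T[:3,3]=c['origin']
    return p,d,np.array(c['K'],float),np.array(c['distortion'],float),T
def cloud(d,K,D,T):
    h,w=d.shape; u,v=np.meshgrid(np.arange(w),np.arange(h))
    n=cv2.undistortPoints(np.stack([u,v],-1).reshape(-1,1,2).astype(float),K,D).reshape(h,w,2)
    P=np.stack([n[...,0]*d,-n[...,1]*d,-d],-1)
    W=P@T[:3,:3].T+T[:3,3]; W[d<=0]=np.nan
    return W
def save(n,p): cv2.imwrite('pics/'+n+'.png',p[...,::-1])
E
python3 - <<'E'
from h import *
s=bot.get_state();print(s)
for c in ['scene','side']:
    p,d,K,D,T=cam(c);W=cloud(d,K,D,T);save(c,p);np.savez('/tmp/'+c,p=p,W=W,K=K,D=D,T=T)
    print(c,T[:3,3].round(3))
    for n in ['spatula','handle','tile','rack','stand','lens','fine_brush','caliper','magnifier']:
        for r in bot.search_frame(c,n)[:1]:
            u,v=map(int,np.round(r['at'])); print(n,round(r['p'],2),u,v,W[v,u].round(3))
E
```

```text
{'clock': 0.0, 'qpos': array([-1.33974602e-01,  1.50961067e-01,  1.43801394e+00,  9.57924971e-06,
        1.55380505e+00, -1.33979711e-01]), 'dq': array([ 1.73767047e-04,  3.96945513e-05,  1.87007549e-03,  7.65390856e-05,
       -7.53107793e-05,  2.51042593e-04]), 'joint_efforts': array([ 9.08163997e-05, -7.13061190e+01, -5.70858908e+01, -1.86872212e-04,
        9.14935896e-03,  2.21375326e-04]), 'tool_pos': array([5.74755893e-01, 3.08225794e-05, 2.30698174e-01]), 'tool_rot': array([-3.14041718e+00, -1.68103479e-04,  1.57080117e+00]), 'wrist_force': array([-0.30775796, -0.19532917, -0.19996691]), 'ft_torque': array([0.01901989, 0.03659909, 0.01132026]), 'gripper_width': 0.9984953814846712}
scene [-0.273 -0.635  1.088]
handle 0.64 371 280 [1.111 0.75  2.472]
tile 0.96 289 246 [0.957 0.595 2.318]
rack 0.91 298 256 [0.955 0.593 2.316]
stand 0.85 268 189 [1.111 0.75  2.472]
lens 0.57 244 97 [0.766 0.404 2.127]
fine_brush 0.53 385 240 [1.292 0.93  2.653]
caliper 0.64 325 212 [1.214 0.852 2.575]
magnifier 0.5 215 222 [0.829 0.467 2.19 ]
side [ 0.341 -0.87   0.987]
spatula 0.76 340 318 [ 0.616 -0.594  1.263]
handle 0.57 340 322 [ 0.615 -0.596  1.262]
tile 0.68 305 239 [ 0.574 -0.636  1.221]
rack 0.94 306 252 [ 0.576 -0.635  1.222]
stand 0.66 338 188 [ 0.71  -0.5    1.357]
fine_brush 0.7 398 283 [ 0.773 -0.437  1.42 ]
magnifier 0.65 264 183 [ 0.498 -0.712  1.145]
```

View pics/scene.png

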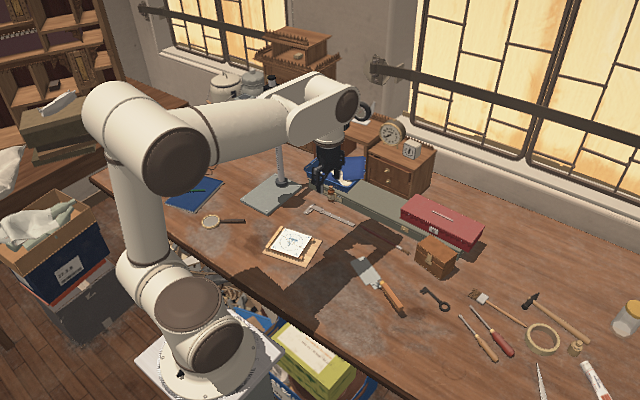

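View pics/side.png

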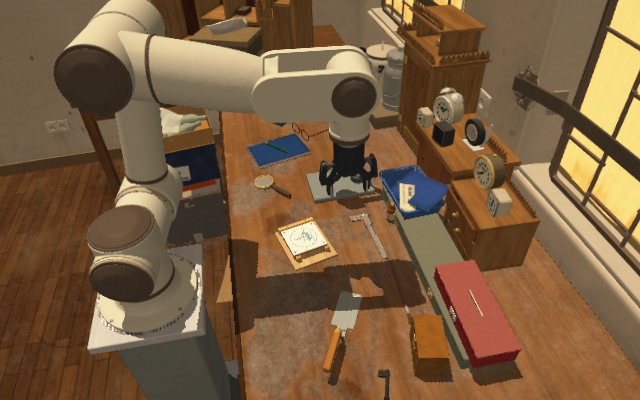

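The calibration rotation is evidently roll/pitch/yaw, not a matrix, so I'm fixing that.

```bash
sed -i "s/T\[:3,:3\]=np.array(c\['rotation'\])/r=np.array(c['rotation'],float);T[:3,:3]=R.from_euler('xyz',r).as_matrix() if r.size==3 else r/" h.py
python3 - <<'E'
from h import *
for c in ['scene','side']:
    print(bot.get_calibration(c)['rotation'])
    p,d,K,D,T=cam(c);W=cloud(d,K,D,T);np.savez('/tmp/'+c,p=p,W=W,K=K,D=D,T=T,d=d)
    pts={'scene':dict(tile=(291,243),bladetip=(360,258),blade=(367,270),handle=(385,292),hend=(402,312),stand=(268,189),brush=(405,248),cal=(330,213),mag=(215,221),column=(281,165)),
         'side':dict(tile=(305,239),bladetip=(350,293),blade=(345,312),handle=(334,345),hend=(327,370),stand=(338,188),brush=(398,283),cal=(370,235),mag=(264,183))}[c]
    for n,(u,v) in pts.items(): print(n,W[v,u].round(3))
    col=(W[...,2]>0.05)
    # tile top: bright pixels
    g=p.min(-1)>170
    m=g&(abs(W[...,2]-.03)<.012)&(W[...,0]>.3)&(W[...,0]<.9)&(abs(W[...,1])<.5)
    X=W[m];print('white',len(X),np.median(X,0).round(4),cv2.minAreaRect((X[:,:2]*1000).astype(np.float32)))
    k=W[...,2]
    m=(k>.04)&(k<.065)&(W[...,1]<-.05)&(W[...,0]<.75)&(W[...,0]>.25)
    X=W[m]
    if len(X): print('handle',len(X),np.median(X,0).round(4),cv2.minAreaRect((X[:,:2]*1000).astype(np.float32)))
E
```

```text
[ 0.87178048  0.01926937 -0.91683053]
tile [0.457 0.074 0.028]
bladetip [ 0.562 -0.144  0.001]
blade [ 0.531 -0.193  0.002]
handle [ 0.457 -0.302  0.046]
hend [ 0.455 -0.368 -0.   ]
stand [0.637 0.351 0.019]
brush [ 0.693 -0.247  0.002]
cal [0.681 0.071 0.006]
mag [0.386 0.395 0.007]
column [0.701 0.328 0.112]
white 677 [0.458  0.0763 0.0292] ((465.619384765625, 143.9959259033203), (261.2091064453125, 132.31704711914062), 86.80335998535156)
handle 660 [ 0.6388 -0.3487  0.0526] ((585.9757690429688, -542.0552978515625), (328.04791259765625, 845.1057739257812), 3.758231468964368e-05)
[ 0.85357281  0.02055772 -0.2179611 ]
tile [0.462 0.067 0.033]
bladetip [ 0.548 -0.137  0.003]
blade [ 0.519 -0.196  0.005]
handle [ 0.461 -0.318  0.061]
hend [ 0.432 -0.373  0.054]
stand [0.62  0.299 0.016]
brush [ 0.685 -0.14   0.01 ]
cal [0.666 0.068 0.   ]
mag [0.373 0.392 0.014]
white 849 [0.4556 0.0745 0.0319] ((457.93048095703125, 77.20536804199219), (106.36811065673828, 110.59579467773438), 12.771384239196777)
handle 922 [ 0.6455 -0.3451  0.053 ] ((586.7630615234375, -265.1468200683594), (326.442138671875, 319.7447509765625), 0.006544472649693489)
```

```bash
python3 - <<'E'
from h import *
p,d,K,D,T=cam('wrist');save('w0',p);W=cloud(d,K,D,T);np.savez('/tmp/w0',W=W)
print(T.round(3)); print(W[200,320],W[20,20],W[380,620])
s=np.load('/tmp/side.npz');q=s['p'][120:300,220:420];cv2.imwrite('pics/sidec.png',cv2.resize(q,(800,600))[...,::-1] if 0 else cv2.resize(q,None,fx=3.3,fy=3.3,interpolation=cv2.INTER_CUBIC)[...,::-1])
im=np.hstack([cv2.resize(cv2.imread('pics/w0.png'),(400,250)),cv2.resize(cv2.imread('pics/sidec.png')[:, :],(400,250))]);cv2.imwrite('pics/m1.png',im)
for c in ['scene','side']:
    W=np.load('/tmp/'+c+'.npz')['W'];m=(W[...,2]>.03)&(W[...,0]>.6)&(W[...,0]<.95)&(W[...,1]>.2)&(W[...,1]<.5)
    for z in np.arange(.05,.55,.05):
        X=W[m&(abs(W[...,2]-z)<.025)]
        if len(X):print(c,round(z,2),len(X),np.median(X,0).round(3),X.min(0).round(3),X.max(0).round(3))
E
```

```text
[[ 1.     0.001  0.001  0.576]
 [-0.002  0.951  0.31   0.079]
 [-0.    -0.31   0.951  0.375]
 [ 0.     0.     0.     1.   ]]
[ 5.79361919e-01 -4.49752048e-02  5.35480467e-04] [-0.53506081  0.39336442 -0.81882412] [ 1.12248189e+00 -3.88923434e-01 -6.58709852e-05]
scene 0.05 176 [0.71  0.322 0.049] [0.673 0.206 0.03 ] [0.93  0.355 0.075]
scene 0.1 185 [0.767 0.259 0.09 ] [0.683 0.214 0.075] [0.926 0.344 0.124]
scene 0.15 67 [0.691 0.326 0.15 ] [0.685 0.317 0.126] [0.71  0.341 0.174]
scene 0.2 50 [0.692 0.325 0.191] [0.683 0.317 0.176] [0.708 0.341 0.212]
scene 0.4 180 [0.936 0.429 0.413] [0.924 0.349 0.39 ] [0.948 0.5   0.425]
scene 0.45 163 [0.698 0.342 0.451] [0.614 0.316 0.425] [0.944 0.5   0.475]
scene 0.5 46 [0.693 0.331 0.485] [0.685 0.319 0.475] [0.711 0.351 0.49 ]
side 0.05 385 [0.807 0.25  0.057] [0.674 0.2   0.03 ] [0.948 0.342 0.075]
side 0.1 617 [0.871 0.254 0.093] [0.745 0.2   0.075] [0.95  0.346 0.125]
side 0.15 183 [0.918 0.268 0.146] [0.914 0.238 0.125] [0.945 0.34  0.172]
side 0.2 247 [0.9   0.275 0.215] [0.893 0.2   0.2  ] [0.943 0.349 0.225]
side 0.25 369 [0.907 0.295 0.255] [0.895 0.2   0.225] [0.949 0.344 0.275]
side 0.3 66 [0.929 0.215 0.278] [0.904 0.201 0.275] [0.95  0.332 0.3  ]
side 0.4 189 [0.935 0.407 0.413] [0.926 0.335 0.395] [0.95  0.499 0.425]
side 0.45 67 [0.935 0.426 0.43 ] [0.719 0.308 0.425] [0.94  0.499 0.456]
side 0.5 24 [0.705 0.33  0.489] [0.695 0.321 0.481] [0.712 0.347 0.491]
```

View pics/m1.png

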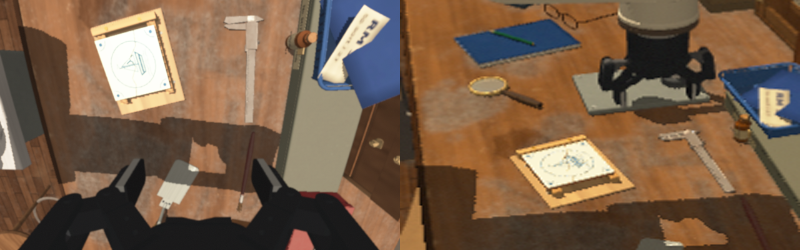

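The wrist view shows the rack's stop on the far (+y) side and its channel opening toward -y, at a heading of about 103°. The spatula blade shows at the bottom. I'll move above the handle.

```bash
python3 -m pendant '{"travel":[[-43,-15.4,0],[-43,-15.4,0],[-43,-15.4,0],[-43,-15.4,0],[-43,-15.4,0],[-43,-15.4,0],[-43,-15.4,0],[0,0,0]],"twist":[[0,0,0],[0,0,0],[0,0,0],[0,0,0],[0,0,0],[0,0,0],[0,0,0],[0,0,0.12]],"gripper":[0,0,0,0,0,0,0,0]}'
python3 -m pendant '{"travel":[[0,0,0],[0,0,0],[0,0,0],[0,0,0]],"twist":[[0,0,0.12],[0,0,0.12],[0,0,0.12],[0,0,0]],"gripper":[0,0,0,0]}'
python3 - <<'E'
from h import *
def rect(X): return tuple(np.round(a,1) for a in cv2.minAreaRect((X[:,:2]*1000).astype(np.float32)))
for c in ['scene','side','wrist']:
    p,d,K,D,T=cam(c);W=cloud(d,K,D,T);save(c+'1',p);np.savez('/tmp/'+c+'1',p=p,W=W,K=K,D=D,T=T)
    x,y,z=W[...,0],W[...,1],W[...,2]
    if c!='wrist':
        m=(x>.55)&(x<.85)&(y>.25)&(y<.48)
        for a,b in [(.01,.022),(.1,.2),(.2,.25),(.25,.3),(.3,.35),(.35,.4),(.4,.45),(.45,.47),(.47,.5)]:
            X=W[m&(z>a)&(z<b)]
            if len(X)>5:print(c,a,b,len(X),np.median(X,0).round(3),X.min(0).round(3),X.max(0).round(3),rect(X))
        for r in bot.search_frame(c,'lens')[:1]: print(r,W[int(r['at'][1]),int(r['at'][0])])
    else:
        r=bot.search_frame(c,'handle');print(r[:1]); 
        r=bot.search_frame(c,'blade');print(r[:1]); 
    m=(x>.4)&(x<.52)&(y>-.4)&(y<-.24)&(z>.046)&(z<.07)
    X=W[m];print('handle',len(X),rect(X),np.median(X[:,2])) if len(X)>20 else 0
    g=p.min(-1)>170
    X=W[g&(abs(z-.03)<.012)&(abs(x-.457)<.1)&(abs(y-.075)<.1)]
    if len(X)>20: print('tile',len(X),np.median(X,0).round(4),rect(X))
im=np.zeros((600,800,3),np.uint8)
a=cv2.imread('pics/scene1.png')[60:300,200:440];b=cv2.imread('pics/side1.png')[60:300,220:460]
im[:400,:400]=cv2.resize(a,(400,400));im[:400,400:]=cv2.resize(b,(400,400))
im[400:,:320]=cv2.resize(cv2.imread('pics/wrist1.png'),(320,200));cv2.imwrite('pics/m2.png',im)
E
```

```text
clock: 1.95
tool_pos: [0.4652, -0.3053, 0.2309]
tool_rot: [-3.141, 0.001, 1.448]
wrist_force: [0.2, 0.9, -0.9]
gripper_width: 0.997
clock: 2.35
tool_pos: [0.4671, -0.3011, 0.2313]
tool_rot: [-3.142, 0.0, 1.088]
wrist_force: [0.3, 0.4, 0.0]
gripper_width: 0.996
scene 0.01 0.022 689 [0.606 0.312 0.015] [0.55  0.253 0.01 ] [0.712 0.407 0.022] (array([631., 330.]), array([161.9, 153.7]), np.float64(0.0))
scene 0.3 0.35 77 [0.693 0.325 0.326] [0.685 0.318 0.302] [0.712 0.344 0.348] (array([695.9, 329.2]), array([20.9, 25.8]), np.float64(50.2))
scene 0.35 0.4 115 [0.69  0.324 0.38 ] [0.55  0.309 0.35 ] [0.71  0.342 0.399] (array([629.7, 325.7]), array([159.6,  24. ]), np.float64(4.2))
scene 0.4 0.45 471 [0.665 0.311 0.431] [0.55  0.277 0.4  ] [0.722 0.355 0.45 ] (array([638.8, 323.9]), array([ 73. , 168.1]), np.float64(79.2))
scene 0.45 0.47 204 [0.586 0.324 0.46 ] [0.55  0.304 0.45 ] [0.72 0.36 0.47] (array([635.1, 332.4]), array([169.6,  55.9]), np.float64(0.6))
scene 0.47 0.5 58 [0.693 0.33  0.484] [0.573 0.316 0.47 ] [0.71 0.35 0.49] (array([642.2, 327. ]), array([136.2,  33.1]), np.fl
[... 1003 characters left out ...]
98 [0.586 0.319 0.459] [0.55  0.302 0.45 ] [0.722 0.356 0.47 ] (array([636.6, 327.1]), array([ 53.9, 171.6]), np.float64(88.5))
side 0.47 0.5 86 [0.696 0.324 0.485] [0.565 0.316 0.47 ] [0.712 0.348 0.491] (array([639.8, 324.4]), array([147.1,  31.1]), np.float64(7.3))
{'at': [323.1, 74.9], 'p': 0.61} [0.57951713 0.30820829 0.43577186]
handle 359 (array([ 456.7, -319.4]), array([120. ,  18.6]), np.float64(62.5)) 0.05932553726019918
tile 505 [0.4368 0.0759 0.0318] (array([446.2,  73.5]), array([ 83.3, 106. ]), np.float64(13.2))
[{'at': [318.3, 73.1], 'p': 0.95}]
[{'at': [315.2, 72.5], 'p': 0.77}]
handle 1545 (array([ 459.2, -317.7]), array([118.7,  18. ]), np.float64(62.4)) 0.05917207223118415
```

View pics/m2.png

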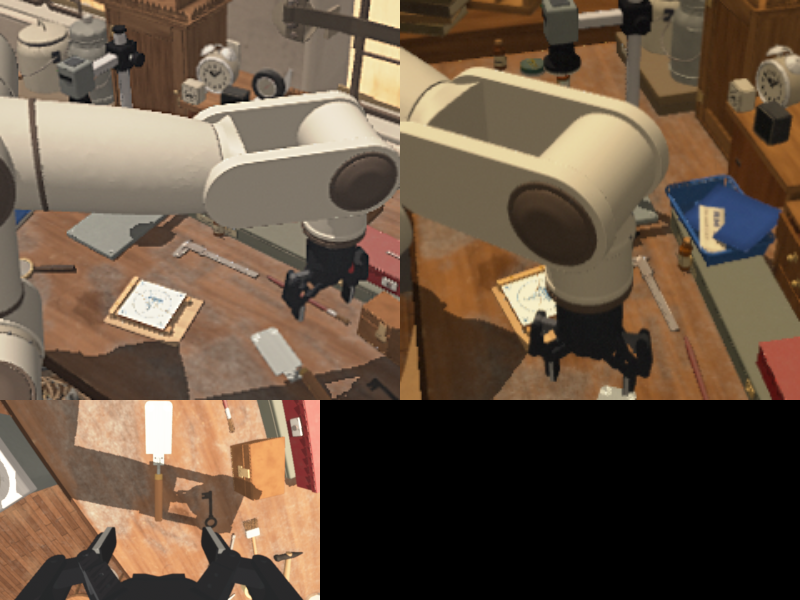

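```bash
python3 -m pendant '{"travel":[[-1,0.7,45],[-1,0,45],[-1,0,45],[0,0,42],[0,0,12],[0,0,12],[0,0,0]],"twist":[[0,0,0],[0,0,0],[0,0,0],[0,0,0],[0,0,0],[0,0,0],[0,0,0]],"gripper":[0,0,0,0,0,0,0]}'
python3 -m pendant '{"travel":[[0,0,0],[0,0,0],[0,0,0],[0,0,0],[0,0,0],[0,0,0],[0,0,0],[0,0,0]],"twist":[[0,0,0],[0,0,0],[0,0,0],[0,0,0],[0,0,0],[0,0,0],[0,0,0],[0,0,0]],"gripper":[1,1,1,1,1,1,1,1]}'
```

```text
clock: 3.4
tool_pos: [0.4666, -0.3041, 0.0304]
tool_rot: [-3.141, 0.0, 1.091]
wrist_force: [1.0, 0.4, 0.2]
gripper_width: 1.001
clock: 4.2
tool_pos: [0.4665, -0.3042, 0.0307]
tool_rot: [3.141, 0.0, 1.091]
wrist_force: [-0.9, -0.5, 4.9]
gripper_width: 0.198
```

```bash
python3 - <<'E'
from h import *
def rect(X): return tuple(np.round(a,1) for a in cv2.minAreaRect((X[:,:2]*1000).astype(np.float32)))
# rack & stand geometry
for f in ['w0','scene1','side1']:
    W=np.load('/tmp/%s.npz'%f)['W'];x,y,z=W[...,0],W[...,1],W[...,2]
    reg=(abs(x-.457)<.13)&(abs(y-.075)<.13)
    for a,b in [(.003,.035),(.018,.025),(.026,.035)]:
        X=W[reg&(z>a)&(z<b)]
        if len(X)>20: print(f,a,b,len(X),rect(X),np.median(X[:,2]).round(4))
for f in ['scene1','side1']:
    W=np.load('/tmp/%s.npz'%f)['W'];x,y,z=W[...,0],W[...,1],W[...,2]
    reg=(x>.45)&(x<.76)&(y>.2)&(y<.46)
    for a,b in [(.010,.020)]+[(i/100,i/100+.01) for i in range(33,50)]:
        X=W[reg&(z>a)&(z<b)]
        if len(X)>5: print(f,a,b,len(X),rect(X),X[X[:,0]<.64].min(0).round(3) if (X[:,0]<.64).any() else '')
E
```

```text
w0 0.003 0.035 16845 (array([460.4,  69.1]), array([228.8, 250.9]), np.float64(89.9)) 0.0299
w0 0.018 0.025 864 (array([465.6,  81.8]), array([115.8, 135.9]), np.float64(15.6)) 0.0226
w0 0.026 0.035 11051 (array([460.5,  89.1]), array([116.2, 129.7]), np.float64(13.2)) 0.0306
scene1 0.003 0.035 1455 (array([455.7,  73.7]), array([256.5, 254.9]), np.float64(90.0)) 0.0259
scene1 0.018 0.025 112 (array([459.7,  83.2]), array([121.3, 139.7]), np.float64(13.2)) 0.0225
scene1 0.026 0.035 716 (array([458.8,  86. ]), array([116.6, 130.3]), np.float64(12.5)) 0.0292
side1 0.003 0.035 1472 (array([410.2,  75.4]), array([165.3, 259.7]), np.float64(0.3)) 0.0144
side1 0.018 0.025 41 (array([448.2,  80.5]), array([ 90.4, 134.5]), np.float64(14.0)) 0.0236
side1 0.026 0.035 677 (array([449.4,  85.8]), array([ 96.9, 132.1]), np.float64(13.3)) 0.0315
scene1 0.01 0.02 839 (array([582.4, 330.6]), array([152.4, 261.5]), np.float64(89.1)) [0.451 0.254 0.01 ]
scene1 0.33 0.34 18 (array([694.4, 329.1]), array([15. , 22.8]), np.float64(35.3)) 
scene1 0.34 0.35000000000000003 13 (array([698.1, 327.3]), array([
[... 2599 characters left out ...]
 ]
side1 0.43 0.44 303 (array([627.4, 322.3]), array([ 70.5, 192.2]), np.float64(78.8)) [0.535 0.302 0.43 ]
side1 0.44 0.45 161 (array([628.3, 324.3]), array([ 67.4, 191.6]), np.float64(82.5)) [0.535 0.302 0.44 ]
side1 0.45 0.46 186 (array([627.5, 326.6]), array([189.7,  51.4]), np.float64(0.4)) [0.532 0.3   0.45 ]
side1 0.46 0.47000000000000003 188 (array([621.7, 329.9]), array([173.5,  52.9]), np.float64(0.0)) [0.535 0.303 0.46 ]
side1 0.47 0.48 29 (array([637.3, 332.5]), array([ 20.5, 143.4]), np.float64(83.5)) [0.565 0.331 0.47 ]
side1 0.48 0.49 50 (array([698.9, 331.8]), array([29., 30.]), np.float64(11.7)) 
side1 0.49 0.5 7 (array([700.4, 328.8]), array([23.3, 15.9]), np.float64(66.7))
```

```bash
python3 -m pendant '{"travel":[[0,0,-10],[0,0,-35],[0,0,-45],[0,0,-45],[40,-3,-45],[45,-3,0],[35,-3,0],[13,-1,0]],"twist":[[0,0,0],[0,0,0],[0,0,0],[0,0,0],[0,0,0],[0,0,0],[0,0,0],[0,0,0]],"gripper":[1,1,1,1,1,1,1,1]}'
python3 -m pendant '{"travel":[[0,0,0],[0,0,0],[0,0,0],[0,0,0],[0,0,0],[0,0,0],[0,0,0],[0,0,0]],"twist":[[0,0,-0.08],[0,0,-0.12],[0,0,-0.12],[0,0,-0.12],[0,0,-0.12],[0,0,-0.1],[0,0,-0.05],[0,0,0]],"gripper":[1,1,1,1,1,1,1,1]}'
python3 - <<'E'
from h import *
def rect(X): return tuple(np.round(a,1) for a in cv2.minAreaRect((X[:,:2]*1000).astype(np.float32)))
s=bot.get_state();print(s['tool_pos'],s['tool_rot'],s['gripper_width'])
for c in ['scene','side','wrist']:
    p,d,K,D,T=cam(c);W=cloud(d,K,D,T);save(c+'2',p);np.savez('/tmp/'+c+'2',p=p,W=W,K=K,D=D,T=T)
    x,y,z=W[...,0],W[...,1],W[...,2]
    reg=(abs(x-.457)<.1)&(abs(y-.08)<.1)
    m=(p.min(-1)>170)&reg&(abs(z-.03)<.008)
    m=cv2.erode(cv2.morphologyEx(m.astype(np.uint8),cv2.MORPH_CLOSE,np.ones((5,5))),np.ones((1,1)))>0
    n,l,st,_=cv2.connectedComponentsWithStats(m.astype(np.uint8))
    if n>1:
        k=1+st[1:,4].argmax();X=W[l==k];X=X[abs(X[:,2]-.03)<.01];print(c,'tile',len(X),rect(X),np.median(X[:,2]))
    X=W[(x>.4)&(x<.62)&(y>-.3)&(y<0)&(z>.13)&(z<.19)]
    if len(X)>30:
        L=np.linalg.lstsq(np.c_[X[:,:2],np.ones(len(X))],X[:,2],rcond=None)[0];print('blade?',len(X),rect(X),np.median(X,0),L)
im=np.zeros((600,800,3),np.uint8)
a=cv2.imread('pics/scene2.png')[60:300,200:440];b=cv2.imread('pics/side2.png')[60:300,220:460]
im[:300,:300]=cv2.resize(a,(300,300));im[300:,:300]=cv2.resize(b,(300,300))
im[:313,300:]=cv2.resize(cv2.imread('pics/wrist2.png'),(500,313));cv2.imwrite('pics/m3.png',im)
E
```

```text
clock: 5.0
tool_pos: [0.5169, -0.185, 0.2034]
tool_rot: [3.141, -0.0, 1.093]
wrist_force: [0.2, -0.4, -1.3]
gripper_width: 0.203
clock: 5.8
tool_pos: [0.516, -0.188, 0.2028]
tool_rot: [-3.141, 0.0, 1.801]
wrist_force: [0.5, 0.1, -2.2]
gripper_width: 0.198
[ 0.51602667 -0.18799715  0.20277568] [-3.14120958e+00  1.78449133e-05  1.80143786e+00] 0.19798660653852965
scene tile 692 (array([460.8,  77.9]), array([113.2, 109.4]), np.float64(11.9)) 0.02918433151509503
blade? 545 (array([489.8, -74.1]), array([ 67.4, 140. ]), np.float64(14.7)) [ 0.48802981 -0.06838291  0.17335442] [-0.00473651 -0.01594094  0.17471066]
side tile 563 (array([439.6,  73.3]), array([ 68.9, 109.7]), np.float64(14.2)) 0.031910341777183104
blade? 467 (array([485.7, -71.3]), array([ 59.9, 141.1]), np.float64(11.7)) [ 0.47483473 -0.04308725  0.17563618] [0.00330759 0.00019047 0.17407403]
blade? 14381 (array([ 496. , -100.9]), array([60.5, 79.9]), np.float64(12.7)) [ 0.49569251 -0.09107421  0.17475355] [ 0.00320062 -0.01855047  0.17159169]
```

View pics/m3.png

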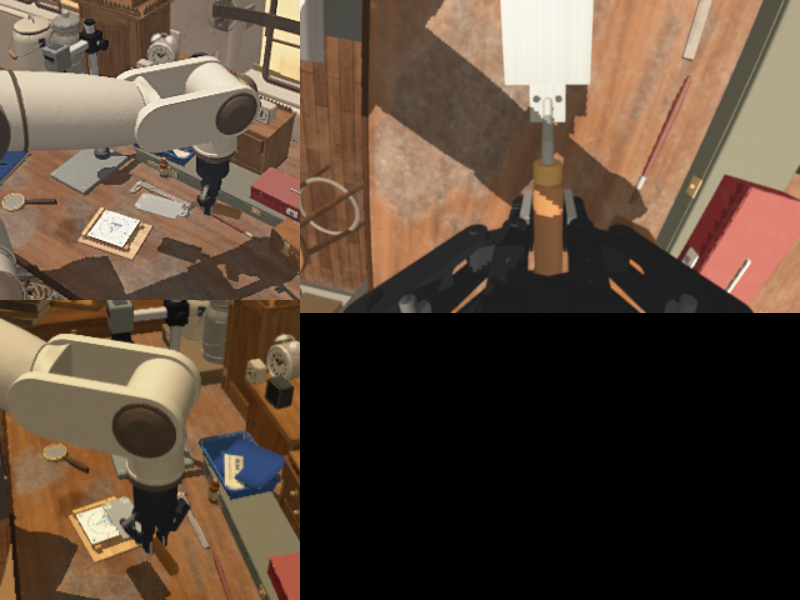

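```bash
python3 - <<'E'
from h import *
p=cv2.imread('pics/w0.png')[...,::-1];W=np.load('/tmp/w0.npz')['W'];x,y,z=W[...,0],W[...,1],W[...,2]
reg=(abs(x-.46)<.12)&(abs(y-.085)<.12)
def rect(X): return tuple(np.round(a,1) for a in cv2.minAreaRect((X[:,:2]*1000).astype(np.float32)))
def big(m):
    m=cv2.morphologyEx(m.astype(np.uint8),cv2.MORPH_OPEN,np.ones((3,3)));n,l,st,_=cv2.connectedComponentsWithStats(m);return l==1+st[1:,4].argmax()
white=(p.min(-1)>150)&(p.max(-1).astype(int)-p.min(-1)<70)
t=big(cv2.morphologyEx((reg&white&(z>.02)).astype(np.uint8),cv2.MORPH_CLOSE,np.ones((5,5))));X=W[t&(abs(z-.03)<.006)];print('tile',len(X),rect(X),np.median(X[:,2]))
# whole rack (above table) 
for lo in (.003,.0045):
    b=big(reg&(z>lo));X=W[b];print('rack all',len(X),rect(X))
h=np.deg2rad(103.2);u=np.array([np.cos(h),np.sin(h)]);v=np.array([-u[1],u[0]]);C=np.array([.4595,.078])
X=W[b];a=(X[:,:2]-C)@u*1000;s=(X[:,:2]-C)@v*1000
wd=~white[b]
for nm,mm in [('batten/back z18-25',(X[:,2]>.018)&(X[:,2]<.025)&wd),('board z3-10',(X[:,2]>.003)&(X[:,2]<.010)),('stop',(X[:,2]>.026)&wd&(a>56)),('battenfront',(a<-58)&(X[:,2]>.016)&(X[:,2]<.026))]:
    print(nm,mm.sum(),'a',np.percentile(a[mm],[1,5,50,95,99]).round(1),'s',np.percentile(s[mm],[1,5,50,95,99]).round(1))
mm=(a<-60)&(X[:,2]>.016)&(X[:,2]<.026);print(np.histogram(s[mm],bins=np.arange(-60,62,4)))
E
```

```text
tile 9682 (array([459.8,  78.3]), array([109.3, 110.2]), np.float64(12.4)) 0.030739706050524673
rack all 20769 (array([541.3,   3.5]), array([78.7, 29.5]), np.float64(7.2))
rack all 20769 (array([541.3,   3.5]), array([78.7, 29.5]), np.float64(7.2))Traceback (most recent call last):
  File "<stdin>", line 16, in <module>
    return _quantile_unchecked(
        a, q, axis, out, overwrite_input, method, keepdims, weights)
    return _ureduce(a,
                    func=_quantile_ureduce_func,
    ...<5 lines>...
                    overwrite_input=overwrite_input,
                    method=method)
    r = func(a, **kwargs)
    result = _quantile(arr,
                       quantiles=q,
    ...<2 lines>...
                       out=out,
                       weights=wgt)
    slices_having_nans = np.isnan(arr[-1, ...])
                                  ~~~^^^^^^^^^
IndexError: index -1 is out of bounds for axis 0 with size 0
```

```bash
python3 - <<'E'
from h import *
p=cv2.imread('pics/w0.png')[...,::-1];W=np.load('/tmp/w0.npz')['W'];x,y,z=W[...,0],W[...,1],W[...,2]
white=(p.min(-1)>150)&(p.max(-1).astype(int)-p.min(-1)<70)
for hd in (102.4,103.2):
  h=np.deg2rad(hd);u=np.array([np.cos(h),np.sin(h)]);v=np.array([-u[1],u[0]]);C=np.array([.4598,.0783])
  a=(W[...,:2]-C)@u*1000;s=(W[...,:2]-C)@v*1000
  reg=(abs(a)<115)&(abs(s)<80)
  for nm,mm in [('stop',(z>.0245)&(z<.033)&~white&(a>57)),('battenF',(a<-58)&(z>.018)&(z<.026)),('board',(a<-58)&(z>.0035)&(z<.009)),('tile',white&(z>.026))]:
    mm=mm&reg;print(hd,nm,mm.sum(),'a',np.percentile(a[mm],[1,5,50,95,99]).round(1),'s',np.percentile(s[mm],[1,5,50,95,99]).round(1))
    if nm in('battenF',):print(np.histogram(s[mm],bins=np.arange(-64,66,4))[0],np.histogram(a[mm],bins=np.arange(-110,-50,4))[0])
    if nm=='stop':
        for b in range(-50,50,20):
            q=mm&(s>b)&(s<b+20);print(b,a[q].min().round(1) if q.any() else None,a[q].max().round(1) if q.any() else None)
E
```

```text
102.4 stop 1416 a [62.  62.4 67.8 73.6 74.7] s [-59.6 -55.4  -6.1  48.7  53.8]
-50 62.5 75.9
-30 62.2 75.5
-10 62.0 74.5
10 61.6 73.8
30 61.7 73.7
102.4 battenF 121 a [-64.4 -63.9 -60.9 -58.4 -58.1] s [-57.3 -56.3  35.4  46.9  47.9]
[ 0  8 15 16 17  1  0  0  0  0  0  0  0  0  0  0  0  0  0  0  0  0  0  0
  9 19 16 19  1  0  0  0] [ 0  0  0  0  0  0  0  0  0  0  0 40 81  0]
102.4 board 2241 a [-86.7 -85.3 -73.2 -59.7 -58.3] s [-71.5 -66.6  -6.2  56.2  61.1]
102.4 tile 9644 a [-52.8 -47.9   3.   48.8  52.6] s [-53.5 -49.4  -2.   47.9  52.5]
103.2 stop 1416 a [62.  62.4 67.7 73.5 74.2] s [-60.5 -56.4  -7.   47.8  52.9]
-50 61.9 75.2
-30 61.9 75.1
-10 61.9 73.7
10 62.0 74.0
30 62.1 74.4
103.2 battenF 124 a [-63.9 -63.7 -60.9 -58.3 -58.1] s [-56.5 -55.8 -43.4  47.7  48.7]
[ 0  4 19 17 19  6  0  0  0  0  0  0  0  0  0  0  0  0  0  0  0  0  0  0
  2 20 15 18  4  0  0  0] [ 0  0  0  0  0  0  0  0  0  0  0 41 83  0]
103.2 board 2248 a [-86.7 -85.4 -73.2 -59.8 -58.3] s [-70.5 -65.8  -6.1  57.   62.1]
103.2 tile 9644 a [-52.8 -47.9   3.   48.8  52.6] s [-53.5 -49.4  -2.   47.9  52.5]
```

```bash
python3 -m pendant '{"travel":[[-10,7.5,35],[0,0,45],[0,0,45],[0,0,25],[0,0,10],[0,0,0],[0,0,0]],"twist":[[0,0,0],[0,0,0],[0,0,0],[0,0,0],[0,0,0],[0,0,0],[0,0,0]],"gripper":[1,1,1,1,1,1,1]}'
python3 - <<'E'
from h import *
s=bot.get_state();tp=np.array(s['tool_pos']);yaw=s['tool_rot'][2];print(tp,yaw)
u=np.array([np.cos(yaw),np.sin(yaw)]);v=np.array([-u[1],u[0]])
for c in ['scene','side','wrist']:
    p,d,K,D,T=cam(c);W=cloud(d,K,D,T);save(c+'3',p)
    a=(W[...,:2]-tp[:2])@u*1000;q=(W[...,:2]-tp[:2])@v*1000;z=W[...,2]
    m=(a>75)&(a<192)&(abs(q)<36)&(z>.009)&(z<.022)
    A,Q,Z=a[m],q[m],z[m]
    if len(A)>30:
        print(c,len(A),'a',np.percentile(A,[1,99]).round(1),'q',np.percentile(Q,[1,5,95,99]).round(1),'plane z0(135),slope/m a,q',(np.linalg.lstsq(np.c_[np.ones(len(A)),(A-135)/1e3,Q/1e3],Z,rcond=None)[0]).round(4))
    if c=='wrist': save('wrist3',p)
    # tile
    C=np.array([.4598,.0783]);al=(W[...,:2]-C)@u*1000;sl=(W[...,:2]-C)@v*1000
    m=(p.min(-1)>160)&(abs(z-.03)<.006)&(abs(al)<65)&(abs(sl)<65);print('tile',m.sum(),np.percentile(al[m],[1,99]).round(1) if m.any() else '',np.percentile(sl[m],[1,99]).round(1) if m.any() else '')
im=np.zeros((600,800,3),np.uint8)
a=cv2.imread('pics/scene3.png')[180:290,240:390];b=cv2.imread('pics/side3.png')[200:310,250:400]
im[:294,:400]=cv2.resize(a,(400,294));im[:294,400:]=cv2.resize(b,(400,294))
im[300:,:480]=cv2.resize(cv2.imread('pics/wrist3.png'),(480,300));cv2.imwrite('pics/m4.png',im)
E
```

```text
clock: 6.65
tool_pos: [0.5266, -0.1961, 0.0441]
tool_rot: [3.14, 0.001, 1.8]
wrist_force: [0.8, 0.1, -0.8]
gripper_width: 0.196
[ 0.52656348 -0.19614319  0.04412178] 1.800427766304284
scene 449 a [ 75.9 185.8] q [-30.8 -26.9  28.7  30.4] plane z0(135),slope/m a,q [ 0.0143 -0.0086  0.0141]
tile 629 [-53.2  51.8] [-54.3  53. ]
side 461 a [ 78.5 187.8] q [-27.  -22.3  29.8  31.2] plane z0(135),slope/m a,q [ 0.017  -0.0009  0.0068]
tile 499 [-52.3  51.1] [-32.5  53.7]
wrist 12272 a [ 76.1 128.3] q [-29.7 -27.3  26.6  29. ] plane z0(135),slope/m a,q [ 0.016  -0.0035 -0.001 ]
tile 0
```

View pics/m4.png

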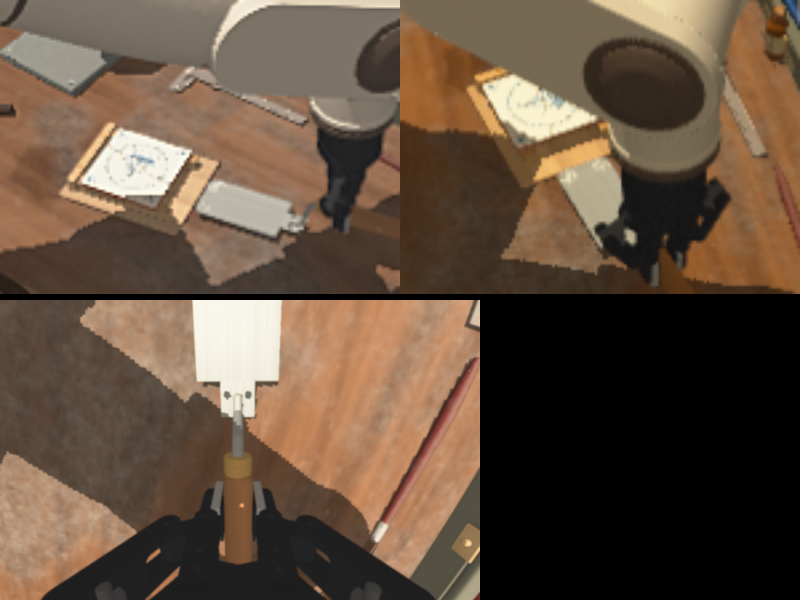

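The blade is level with its top at z ≈ 15 mm, lined up with the open end of the channel. Inserting.

```bash
python3 -m pendant '{"travel":[[15,-1,1],[20,0,0],[20,0,0],[20,0,0],[15,0,0],[10,0,0],[0,0,0]],"twist":[[0,0,0],[0,0,0],[0,0,0],[0,0,0],[0,0,0],[0,0,0],[0,0,0]],"gripper":[1,1,1,1,1,1,1]}'
```

```text
clock: 7.5
tool_pos: [0.5018, -0.0972, 0.0418]
tool_rot: [3.142, -0.0, 1.802]
wrist_force: [0.4, 0.9, -0.9]
gripper_width: 0.198
```

```bash
python3 -m pendant '{"travel":[[10,0.6,-0.5],[15,0,0],[12,0,0],[8,0,0],[0,0,0],[0,0,0]],"twist":[[0,0,0],[0,0,0],[0,0,0],[0,0,0],[0,0,0],[0,0,0]],"gripper":[1,1,1,1,1,1]}'
python3 - <<'E'
from h import *
s=bot.get_state();tp=np.array(s['tool_pos']);yaw=s['tool_rot'][2];print(tp,yaw)
u=np.array([np.cos(yaw),np.sin(yaw)]);v=np.array([-u[1],u[0]])
for c in ['scene','side','wrist']:
    p,d,K,D,T=cam(c);W=cloud(d,K,D,T);save(c+'4',p);np.savez('/tmp/'+c+'4',p=p,W=W)
    a=(W[...,:2]-tp[:2])@u*1000;q=(W[...,:2]-tp[:2])@v*1000;z=W[...,2]
    m=(p.min(-1)>150)&(abs(z-.03)<.006)&(abs(a-135)<65)&(abs(q)<65);print(c,'tile rel TCP',m.sum(),np.percentile(a[m],[1,99]).round(1) if m.any() else '',np.percentile(q[m],[1,99]).round(1) if m.any() else '')
E
```

```text
clock: 8.1
tool_pos: [0.4925, -0.0546, 0.0422]
tool_rot: [3.141, 0.0, 1.801]
wrist_force: [0.2, -0.6, -2.0]
gripper_width: 0.198
[ 0.49250055 -0.05455915  0.04219703] 1.8013342857439136
scene tile rel TCP 676 [ 83.4 188.9] [-53.6  54.9]
side tile rel TCP 491 [ 84.7 189.5] [-23.1  56.3]
wrist tile rel TCP 20239 [ 82.9 123.4] [-50.9  54.2]
```

View pics/wrist4.png

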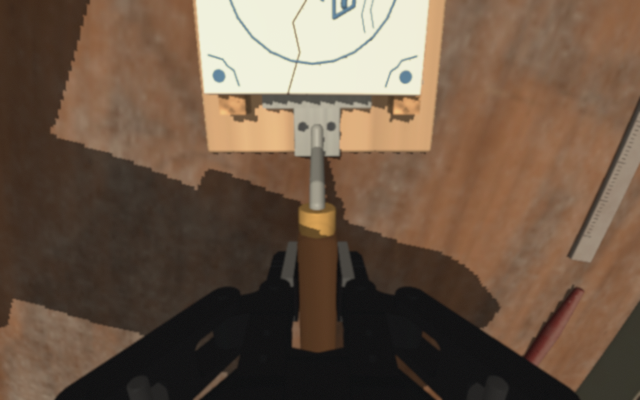

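The blade is under the tile between the battens (tang at 316,130). Lifting gently.

```bash
python3 -m pendant '{"travel":[[1.5,0,-4],[0,0,-2],[0,0,-2],[0,0,-2],[0,0,-2],[0,0,-3],[0,0,-4],[0,0,-6]],"twist":[[0,0,0],[0,0,0],[0,0,0],[0,0,0],[0,0,0],[0,0,0],[0,0,0],[0,0,0]],"gripper":[1,1,1,1,1,1,1,1]}'
python3 -m pendant '{"travel":[[0,0,-8],[0,0,-12],[0,0,-15],[0,0,-15],[0,0,-15],[0,0,-10],[0,0,-5],[0,0,0]],"twist":[[0,0,0],[0,0,0],[0,0,0],[0,0,0],[0,0,0],[0,0,0],[0,0,0],[0,0,0]],"gripper":[1,1,1,1,1,1,1,1]}'
cat > m.py <<'E'
from h import *
def meas(tag,zs=None):
    s=bot.get_state();tp=np.array(s['tool_pos']);yaw=s['tool_rot'][2];print(tp.round(4),np.round(s['tool_rot'],4),s['gripper_width'])
    u=np.array([np.cos(yaw),np.sin(yaw)]);v=np.array([-u[1],u[0]])
    for c in ['scene','side','wrist']:
        p,d,K,D,T=cam(c);W=cloud(d,K,D,T);save(c+tag,p);np.savez('/tmp/'+c+tag,p=p,W=W,K=K,D=D,T=T)
        a=(W[...,:2]-tp[:2])@u*1000;q=(W[...,:2]-tp[:2])@v*1000;z=W[...,2]-tp[2]
        m=(p.min(-1)>110)&(abs(z+.02)<.012)&(abs(a-136)<70)&(abs(q)<65)
        if m.sum()<100: continue
        A,Q,Z=a[m],q[m],z[m]
        r=cv2.minAreaRect(np.c_[A,Q].astype(np.float32));f=lambda k:np.linalg.lstsq(np.c_[np.ones(k.sum()),(A[k]-136)/1e3,Q[k]/1e3],Z[k],rcond=None)[0]
        k=np.ones(len(A),bool);L=f(k);k=abs(Z-np.c_[np.ones(len(A)),(A-136)/1e3,Q/1e3]@L)<.003;L=f(k)
        print(c,m.sum(),'a',np.percentile(A,[1,99]).round(1),'q',np.percentile(Q,[1,99]).round(1),'rect',np.round(r[0],1),np.round(r[1],1),round(r[2],2),'plane z-tcp',L.round(4))
    return tp,yaw
E
python3 -c "
from m import *
meas('5')
a=cv2.imread('pics/scene5.png')[60:300,200:440];b=cv2.imread('pics/side5.png')[60:300,220:460]
im=np.hstack([cv2.resize(a,(400,400)),cv2.resize(b,(400,400))]);cv2.imwrite('pics/m5.png',im)"
```

```text
clock: 9.05
tool_pos: [0.4919, -0.0532, 0.0673]
tool_rot: [-3.141, -0.0, 1.801]
wrist_force: [-0.2, 0.1, -2.8]
gripper_width: 0.197
clock: 9.85
tool_pos: [0.4922, -0.0532, 0.1477]
tool_rot: [3.141, 0.0, 1.801]
wrist_force: [-0.2, -0.2, -3.5]
gripper_width: 0.198
[ 0.4922 -0.0532  0.1477] [3.1409e+00 4.0000e-04 1.8008e+00] 0.19815814186565808
scene 752 a [ 72.7 186.6] q [-51.1  55.7] rect [127.7   2.4] [113.8 122.5] 89.12 plane z-tcp [-0.022  -0.0022 -0.0031]
side 535 a [ 81.3 189. ] q [-25.1  57. ] rect [133.9  10.5] [114.3  95.7] 0.81 plane z-tcp [-0.0201 -0.0049 -0.0017]
wrist 22119 a [ 69.4 126.6] q [-50.6  54.4] rect [96.7  1.8] [108.8  61.4] 89.95 plane z-tcp [-0.0216 -0.0033  0.0017]
```

View pics/m5.png

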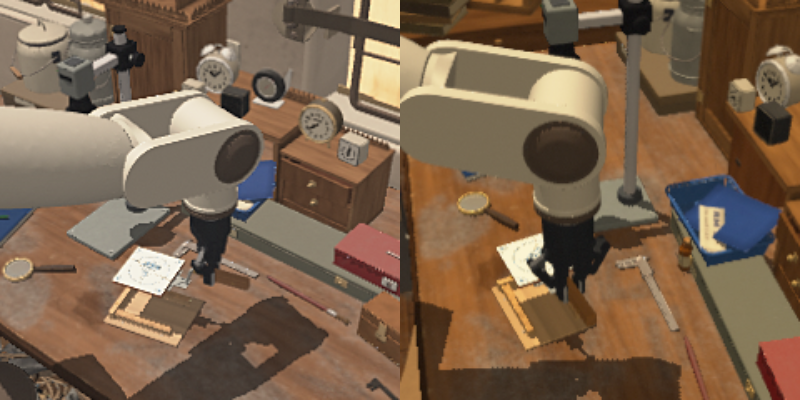

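```bash
python3 - <<'E'
from h import *
def rect(X): return tuple(np.round(a,1) for a in cv2.minAreaRect((X[:,:2]*1000).astype(np.float32)))
for f in ['scene1','side1','scene2','scene4','side4','scene5','side5']:
    N=np.load('/tmp/%s.npz'%f);W=N['W'];p=N['p'].astype(int);x,y,z=W[...,0],W[...,1],W[...,2]
    m=(x>.48)&(x<.8)&(y>.2)&(y<.47)&(z>.012)&(z<.021)&(abs(p[...,0]-p[...,2])<40)
    m=cv2.morphologyEx(m.astype(np.uint8),cv2.MORPH_OPEN,np.ones((2,2)));n,l,st,_=cv2.connectedComponentsWithStats(m)
    if n<2: continue
    X=W[l==1+st[1:,4].argmax()];print(f,'plate',len(X),rect(X),'x',np.percentile(X[:,0],[0,1,50,99,100]).round(3),'y',np.percentile(X[:,1],[0,1,50,99,100]).round(3))
    # left edge x-min per y-bin and y-extremes per x-bin
    e=[(yy,X[abs(X[:,1]-yy)<.006][:,0].min()) for yy in np.arange(.26,.41,.02) if (abs(X[:,1]-yy)<.006).sum()>2]
    if len(e)>3: e=np.array(e);print('  xmin by y',(e*1000).round(0).tolist())
    for nm,fn in(('ymin',np.min),('ymax',np.max)):
        e=[(xx,fn(X[abs(X[:,0]-xx)<.006][:,1])) for xx in np.arange(.53,.74,.02) if (abs(X[:,0]-xx)<.006).sum()>2]
        print('  ',nm,(np.array(e)*1000).round(0).tolist())
for f in ['scene5','side5']:
    W=np.load('/tmp/%s.npz'%f)['W'];x,y,z=W[...,0],W[...,1],W[...,2]
    m=(x>.5)&(x<.63)&(y>.26)&(y<.40)&(z>.3)
    for a in np.arange(.32,.48,.01):
        X=W[m&(z>a)&(z<a+.01)]
        if len(X)>4: print(f,round(a,2),len(X),'x',X[:,0].min().round(3),X[:,0].max().round(3),'y',X[:,1].min().round(3),X[:,1].max().round(3))
    X=W[m];print('zmin',np.sort(X[:,2])[:8].round(4),'top',np.sort(X[:,2])[-4:])
    X=W[(x>.66)&(x<.73)&(y>.29)&(y<.36)&(z>.1)&(z<.36)];print('col',len(X),np.percentile(X,[2,50,98],axis=0).round(4).tolist())
    for n in['scene5.png','side5.png']:pass
a=cv2.imread('pics/scene5.png')[80:140,220:300];b=cv2.imread('pics/side5.png')[50:110,280:360]
cv2.imwrite('pics/m6.png',np.hstack([cv2.resize(a,(400,300)),cv2.resize(b,(400,300))]))
E
```

```text
scene1 plate 718 (array([610.7, 326.9]), array([174.6, 145.8]), np.float64(1.5)) x [nan nan nan nan nan] y [nan nan nan nan nan]
  xmin by y [[260.0, 526.0], [280.0, 527.0], [300.0, 528.0], [320.0, 524.0], [340.0, 528.0], [360.0, 526.0], [380.0, 526.0], [400.0, 525.0]]
   ymin [[530.0, 257.0], [550.0, 255.0], [570.0, 257.0], [590.0, 255.0], [610.0, 258.0], [630.0, 254.0], [650.0, 257.0], [670.0, 259.0], [690.0, 256.0]]
   ymax [[530.0, 397.0], [550.0, 396.0], [570.0, 392.0], [590.0, 397.0], [610.0, 400.0], [630.0, 375.0], [650.0, 349.0], [670.0, 313.0], [690.0, 284.0]]
side1 plate 134 (array([723. , 279.6]), array([73.7, 47.3]), np.float64(51.7)) x [nan nan nan nan nan] y [nan nan nan nan nan]
  xmin by y [[260.0, 693.0], [280.0, 695.0], [300.0, 708.0], [320.0, 721.0]]
   ymin [[690.0, 256.0], [710.0, 259.0], [730.0, 259.0]]
   ymax [[690.0, 277.0], [710.0, 302.0], [730.0, 323.0]]
scene2 plate 915 (array([632.9, 326.1]), array([213.6, 149.7]), np.float64(1.8)) x [nan nan nan nan nan] y [nan nan nan nan nan]
  xmin by y [[260.0, 535.0], [280.0, 528.0], [300.0, 532.0], [320.0, 527.0], 
[... 3105 characters left out ...]
23, 0.3267, 0.339], [0.7046, 0.3403, 0.3591]]
side5 0.35 7 x 0.587 0.596 y 0.326 0.349
side5 0.37 32 x 0.539 0.585 y 0.308 0.328
side5 0.38 56 x 0.54 0.586 y 0.307 0.339
side5 0.39 30 x 0.543 0.582 y 0.311 0.328
side5 0.4 49 x 0.536 0.588 y 0.303 0.35
side5 0.41 71 x 0.536 0.612 y 0.302 0.347
side5 0.42 106 x 0.536 0.629 y 0.302 0.345
side5 0.43 134 x 0.535 0.629 y 0.3 0.348
side5 0.44 82 x 0.534 0.607 y 0.3 0.352
side5 0.45 72 x 0.533 0.589 y 0.304 0.35
side5 0.46 157 x 0.536 0.589 y 0.302 0.36
zmin [0.3567 0.3573 0.3573 0.3578 0.3582 0.3593 0.3596 0.3602] top [0.4689268  0.46897246 0.46944193 0.46996734]
col 554 [[0.6851, 0.3178, 0.1077], [0.6946, 0.3245, 0.2421], [0.7094, 0.3358, 0.3556]]
```

View pics/m6.png

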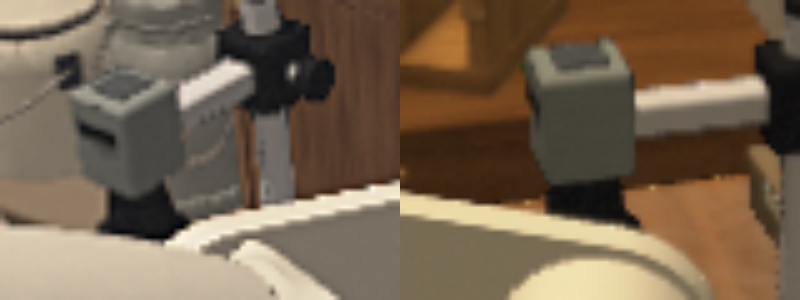

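```bash
python3 - <<'E'
from h import *
for f in ['scene1','side1','scene3','side3','scene2','side2']:
    try: W=np.load('/tmp/%s.npz'%f)['W']
    except Exception: continue
    x,y,z=W[...,0],W[...,1],W[...,2]
    m=(x>.515)&(x<.61)&(y>.28)&(y<.38)&(z>.3)&(z<.40)
    X=W[m];rows=np.where(m)
    print(f,len(X),'zmin',np.sort(X[:,2])[:6].round(4))
    for r in np.unique(rows[0]):
        k=rows[0]==r;i=X[k]; print('  row',r,k.sum(),'x',i[:,0].min().round(3),i[:,0].max().round(3),'y',i[:,1].min().round(3),'z',np.median(i[:,2]).round(4)) if f=='side1' or len(np.unique(rows[0]))>99 else 0
p=np.load('/tmp/side1.npz')['p'];cv2.imwrite('pics/m7.png',cv2.resize(p[50:125,270:370],(800,600),interpolation=cv2.INTER_CUBIC)[...,::-1])
E
```

```text
scene1 50 zmin [0.3757 0.3763 0.3785 0.3799 0.38   0.3806]
side1 352 zmin [0.3416 0.3424 0.3432 0.3434 0.344  0.344 ]
  row 86 8 x 0.559 0.582 y 0.309 z 0.3974
  row 87 14 x 0.543 0.582 y 0.313 z 0.3929
  row 88 16 x 0.542 0.586 y 0.311 z 0.3907
  row 89 16 x 0.541 0.584 y 0.31 z 0.3867
  row 90 16 x 0.54 0.585 y 0.31 z 0.3828
  row 91 16 x 0.54 0.584 y 0.312 z 0.3812
  row 92 17 x 0.54 0.593 y 0.307 z 0.3776
  row 93 20 x 0.538 0.594 y 0.307 z 0.3742
  row 94 21 x 0.537 0.596 y 0.31 z 0.3719
  row 95 22 x 0.532 0.594 y 0.308 z 0.3681
  row 96 22 x 0.532 0.592 y 0.308 z 0.3635
  row 97 22 x 0.53 0.591 y 0.306 z 0.3598
  row 98 22 x 0.53 0.59 y 0.304 z 0.3587
  row 99 21 x 0.53 0.59 y 0.305 z 0.3578
  row 100 21 x 0.531 0.59 y 0.298 z 0.3574
  row 101 21 x 0.53 0.591 y 0.299 z 0.3535
  row 102 20 x 0.532 0.586 y 0.297 z 0.3524
  row 103 18 x 0.533 0.583 y 0.297 z 0.3483
  row 104 14 x 0.538 0.577 y 0.299 z 0.3462
  row 105 5 x 0.548 0.56 y 0.298 z 0.3445
scene2 5 zmin [0.3865 0.3895 0.3945 0.3966 0.3972]
side2 112 zmin [0.357  0.3575 0.3579 0.3588 0.3595 0.3605]
```

View pics/m7.png

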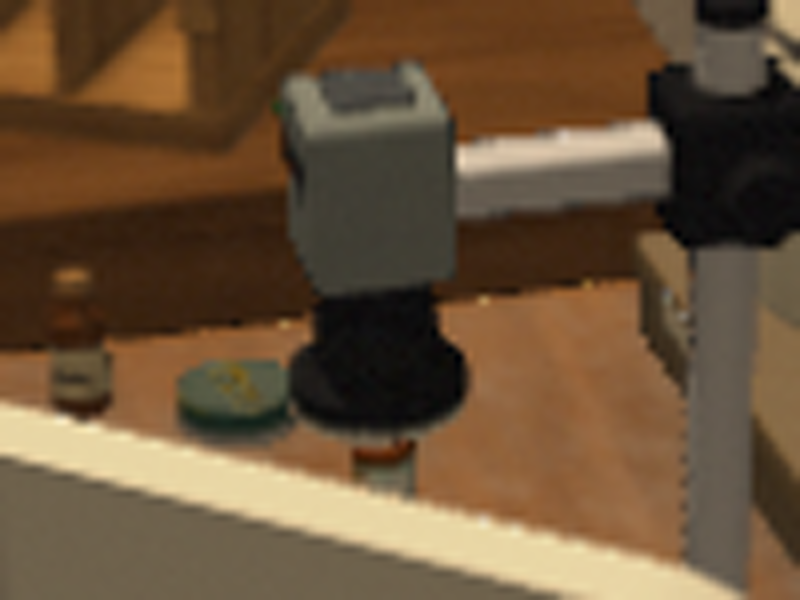

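```bash
python3 - <<'E'
from h import *
for f in ['scene1','scene2','scene5','side1','side2','side5']:
    N=np.load('/tmp/%s.npz'%f);W=N['W'];x,y,z=W[...,0],W[...,1],W[...,2]
    t=z[(abs(x-.697)<.008)&(abs(y-.329)<.008)&(z>.478)&(z<.50)]
    b=z[(x>.54)&(x<.66)&(y>.27)&(y<.385)&(z>.008)&(z<.026)]
    k=z[(abs(x-.562)<.018)&(abs(y-.329)<.018)&(z>.45)&(z<.50)]
    print(f,'coltop',len(t),np.median(t).round(4),'plate',len(b),np.median(b).round(4),'bodytop',np.median(k).round(4))
N=np.load('/tmp/wrist5.npz');W=N['W'];p=N['p'];tp=np.array([.4922,-.0532]);yaw=1.8008
u=np.array([np.cos(yaw),np.sin(yaw)]);v=np.array([-u[1],u[0]])
a=(W[...,:2]-tp)@u*1000;q=(W[...,:2]-tp)@v*1000;z=W[...,2]
m=(abs(z-.1262)<.004)
E=np.array([(b,a[m&(abs(q-b)<1.5)&(a>60)].min()) for b in range(-45,49,3)]);E=E[abs(E[:,1]-np.median(E[:,1]))<4]
c=np.polyfit(E[:,0],E[:,1],1);print('near edge',c.round(4),'tile rot rel tool deg',-np.degrees(np.arctan(c[0])))
for s in(-1,1):
    E=np.array([(b,(s*q[m&(abs(a-b)<1.5)&(abs(q)<62)]).max()*s) for b in range(86,122,3)]);c=np.polyfit(E[:,0]-135,E[:,1],1);print('side',s,c.round(4),np.degrees(np.arctan(c[0])).round(2))
E
```

```text
scene1 coltop 14 0.4857 plate 529 0.0153 bodytop 0.4658
scene2 coltop 16 0.4853 plate 553 0.0152 bodytop 0.4658
scene5 coltop 16 0.4853 plate 546 0.0154 bodytop 0.4656
side1 coltop 25 0.4876 plate 0 nan bodytop 0.4666
side2 coltop 26 0.4873 plate 64 0.0181 bodytop 0.467
side5 coltop 22 0.488 plate 186 0.0177 bodytop 0.4671
near edge [7.30000e-03 8.11591e+01] tile rot rel tool deg -0.42053918612663993
side -1 [-5.30000e-03 -5.22431e+01] -0.3
side 1 [-4.00000e-03  5.57298e+01] -0.23
  return _methods._mean(a, axis=axis, dtype=dtype,
  ret = ret.dtype.type(ret / rcount)
```

```bash
python3 -m pendant '{"travel":[[3.4,2.6,-2.4],[8.2,6.4,-5.7],[13.6,10.6,-9.5],[17.7,13.8,-12.4],[17.7,13.8,-12.4],[17.7,13.8,-12.4],[17.7,13.8,-12.4],[16.3,12.7,-11.4]],"twist":[[0,0,0],[0,0,0],[0,0,0],[0,0,0],[0,0,0],[0,0,0],[0,0,0],[0,0,0]],"gripper":[1,1,1,1,1,1,1,1]}'
python3 -m pendant '{"travel":[[13.6,10.6,-9.5],[6.8,5.3,-4.7],[3.4,2.7,-2.4],[0,0,0],[0,0,0],[0,0,0],[0,0,0],[0,0,0]],"twist":[[0,0,0],[0,0,0],[0,0,0],[0,0,0.03],[0,0,0.05],[0,0,0.06],[0,0,0.05],[0,0,0.033]],"gripper":[1,1,1,1,1,1,1,1]}'
python3 -m pendant '{"travel":[[0,0,0],[0,0,0]],"twist":[[0,0,0],[0,0,0]],"gripper":[1,1]}'
python3 -c "
from m import *
meas('6')
for f in ['scene6','side6']:
    W=np.load('/tmp/%s.npz'%f)['W'];x,y,z=W[...,0],W[...,1],W[...,2]
    m=(x>.515)&(x<.61)&(y>.28)&(y<.38)&(z>.3)&(z<.40);print(f,m.sum(),np.sort(z[m])[:5])
a=cv2.imread('pics/scene6.png')[60:260,180:380];b=cv2.imread('pics/side6.png')[40:240,220:420]
cv2.imwrite('pics/m8.png',np.hstack([cv2.resize(a,(400,400)),cv2.resize(b,(400,400))]))"
```

```text
clock: 10.8
tool_pos: [0.5521, 0.078, 0.2265]
tool_rot: [3.141, -0.0, 1.801]
wrist_force: [0.4, 0.3, -2.6]
gripper_width: 0.2
clock: 11.6
tool_pos: [0.564, 0.1031, 0.2419]
tool_rot: [-3.141, 0.0, 1.575]
wrist_force: [-0.0, 0.4, -3.0]
gripper_width: 0.2
clock: 11.8
tool_pos: [0.5642, 0.1033, 0.2421]
tool_rot: [-3.141, 0.0, 1.579]
wrist_force: [0.3, 0.3, -4.0]
gripper_width: 0.198
[0.5642 0.1033 0.2421] [-3.1410e+00  1.0000e-04  1.5785e+00] 0.19812429920651065
scene 530 a [ 71.5 187.3] q [-49.3  55.1] rect [128.7   2.6] [114.7 120.8] 89.64 plane z-tcp [-0.0219  0.0057  0.002 ]
side 265 a [ 76.3 187.9] q [-32.9  56.7] rect [129.4  11.3] [ 91.9 122.7] 89.31 plane z-tcp [-0.0192  0.0003 -0.0005]
wrist 22002 a [ 69.5 126.7] q [-51.2  53.9] rect [96.8  1.5] [108.9  61.6] 89.87 plane z-tcp [-0.0205 -0.0038  0.0011]
scene6 0 []
side6 55 [0.34163807 0.34345763 0.34370931 0.34406472 0.3445555 ]
```

View pics/m8.png

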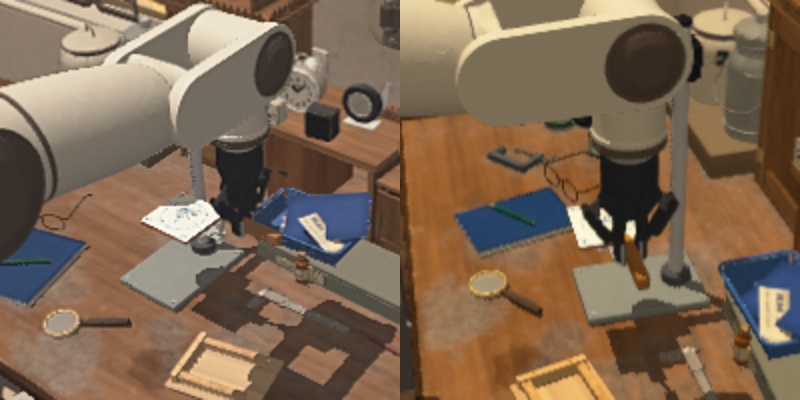

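```bash
python3 -m pendant '{"travel":[[4,1,-0.7],[8,0,0],[13,0,0],[15,0,0],[15,0,0],[15,0,0],[11,0,0],[6,0,0]],"twist":[[0,0,0],[0,0,0],[0,0,0],[0,0,0],[0,0,0],[0,0,0],[0,0,0],[0,0,0]],"gripper":[1,1,1,1,1,1,1,1]}'
python3 -m pendant '{"travel":[[3,0,0],[0,0,0],[0,0,0],[0,0,0],[0,0,0]],"twist":[[0,0,0],[0,0,0],[0,0,0],[0,0,0],[0,0,0]],"gripper":[1,1,1,1,1]}'
python3 - <<'E'
from m import *
tp,yaw=meas('7')
for f in ['scene7','side7']:
    N=np.load('/tmp/%s.npz'%f);W=N['W'];p=N['p'].astype(int);x,y,z=W[...,0],W[...,1],W[...,2]
    m=(p.min(-1)>110)&(abs(z-.222)<.01)&(abs(x-.562)<.08)&(abs(y-.3285)<.08);X=W[m]
    if len(X)>9:print(f,'tile',len(X),'x',np.percentile(X[:,0],[1,99]).round(4),'y',np.percentile(X[:,1],[1,99]).round(4),cv2.minAreaRect((X[:,:2]*1e3).astype(np.float32)))
    m=(x>.5)&(x<.61)&(y>.28)&(y<.38)&(z>.3)&(z<.50);X=W[m]
    if len(X)>9:print('cam',len(X),X.min(0).round(4),X.max(0).round(4))
    m=(x>.51)&(x<.76)&(y>.2)&(y<.47)&(z>.012)&(z<.021)&(abs(p[...,0]-p[...,2])<40);X=W[m];print('plate',len(X),np.percentile(X,[1,99],axis=0).round(4).tolist())
W=np.load('/tmp/wrist7.npz')['W'];p=np.load('/tmp/wrist7.npz')['p'].astype(int);x,y,z=W[...,0],W[...,1],W[...,2]
# stand plate edges in wrist picture
m=(z>.01)&(z<.022)&(x>.48)&(x<.78)&(y>.2)&(y<.42)
print('wrist plate',m.sum())
for nm,ax,bins in (('xmin by y',0,np.arange(.26,.4,.01)),('ymin by x',1,np.arange(.53,.74,.01))):
    E=[]
    for b in bins:
        k=m&(abs(W[...,1-ax]-b)<.004)
        if k.sum()>8: E.append((b,W[...,ax][k].min()))
    print(nm,(np.array(E)*1e3).round(1).tolist())
a=cv2.imread('pics/scene7.png')[40:240,180:380];b=cv2.imread('pics/side7.png')[20:220,220:420];c=cv2.imread('pics/wrist7.png')
im=np.zeros((600,800,3),np.uint8);im[:350,:350]=cv2.resize(a,(350,350));im[:350,350:700]=cv2.resize(b,(350,350));im[350:,:400]=cv2.resize(c,(400,250));cv2.imwrite('pics/m9.png',im)
E
```

```text
clock: 12.75
tool_pos: [0.5646, 0.192, 0.2429]
tool_rot: [-3.141, -0.0, 1.579]
wrist_force: [-0.1, -1.4, -3.4]
gripper_width: 0.198
clock: 13.25
tool_pos: [0.5648, 0.1931, 0.2431]
tool_rot: [3.142, 0.0, 1.577]
wrist_force: [-0.1, -0.1, -2.7]
gripper_width: 0.197
[0.5648 0.1931 0.2431] [3.1416 0.     1.5773] 0.19730804041536626
scene 450 a [ 68.8 190.1] q [-51.3  55.1] rect [128.9   0.7] [124.2 112.7] 1.7 plane z-tcp [-0.0219 -0.002   0.0013]
side 211 a [ 73.6 185.9] q [-3.1 56.6] rect [127.5  16.4] [ 80.9 120.2] 89.71 plane z-tcp [-0.0211 -0.0316  0.0097]
wrist 21367 a [ 69.  126.7] q [-51.1  54. ] rect [96.9  1.6] [108.6  61.7] 89.75 plane z-tcp [-0.0206 -0.0034  0.0006]
scene7 tile 459 x [0.5088 0.6149] y [0.2541 0.3834] ((563.4015502929688, 316.7404479980469), (112.73333740234375, 134.73013305664062), 2.06736421585083)
cam 123 [0.53   0.2977 0.3413] [0.5882 0.3392 0.376 ]
plate 1008 [[0.5277, 0.2562, 0.0122], [0.7374, 0.4051, 0.0206]]
side7 tile 212 x [0.5073 0.5669] y [0.2635 0.3788] ((547.54541015625, 316.2903747558594), (80.85301971435547, 128.64332580566406), 0.08227948844432831)
cam 56 [0.5293 0.3051 0.3418] [0.5445 0.3583 0.4095]
plate 1316 [[0.5268, 0.2553, 0.0128], [0.7381, 0.3997, 0.0209]]
wrist plate 4581
xmin by y [[260.0, 528.8], [270.0, 629.0], [280.0, 678.9], [290.0, 680.8], [300.0, 679.8], [310.0, 679.9], [320.0, 679.6], [330.0, 732.8], [360.0, 680.1], [370.0, 680.1], [380.0, 680.0]]
ymin by x [[530.0, 258.3], [600.0, 259.8], [610.0, 259.9], [620.0, 260.0], [630.0, 260.1], [640.0, 260.2], [650.0, 260.3], [660.0, 260.4], [670.0, 259.4], [680.0, 259.4], [690.0, 259.6], [700.0, 259.7], [710.0, 259.8], [720.0, 260.0], [730.0, 260.2]]
```

View pics/m9.png

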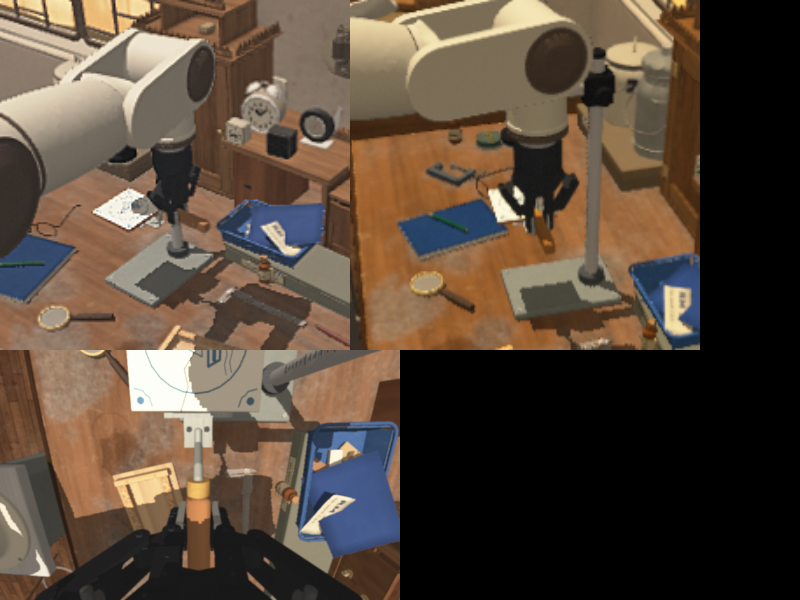

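```bash
python3 -m pendant '{"travel":[[0.8,0,0],[0,0,0],[0,0,0],[0,0,0],[0,0,0]],"twist":[[0,0,-0.004],[0,0,0],[0,0,0],[0,0,0],[0,0,0]],"gripper":[1,1,1,1,1]}'
python3 -c "
from workcell import bot
print(bot.job_done())"
```

```text
clock: 13.9
tool_pos: [0.5647, 0.1943, 0.243]
tool_rot: [-3.141, -0.0, 1.582]
wrist_force: [-0.2, 0.2, -3.5]
gripper_width: 0.2
the job is handed in; nothing more can be done
None
```

I gripped the spatula by its handle, slid the blade into the channel under the tile, and lifted the tile off the frame. I then carried it level to the camera stand and handed in at 13.9 s, with the arm still holding it under the lens. The gripper never touched the tile.

After the last measurement I shifted the tile about 1 mm and turned it 0.2–0.3°, and did not photograph it again.

| Check | Estimate | Target |
|---|---|---|
| Glazed face height | z ≈ 0.222 m | 0.222 m (lens front at about 0.342 m) |
| Tile centre | about (0.562, 0.329) m | lens at about (0.562, 0.329) m, uncertain by 1–2 mm |
| Tilt | about 0.2° (wrist camera; scene camera similar) | level |
| Squareness to stand | within about 0.5° | square |

- **Disagreements:** the cameras differed by 1–2 mm in height, so I corrected the scene and side views using the stand's known heights. The stand's base edge as seen from the wrist camera suggested a lens position a few millimetres farther in y. The other views did not support it, so I left it out. In the final pose the side camera saw only part of the tile, and I disregarded its tilt reading of about 2°.
- **Orientation:** the tile's x axis points along the stand's y axis. I took "square" as edges parallel to the stand.
- **Other objects:** wrist force stayed at about 5 N or less in every reading. I saw no contact with the camera stand, brush, caliper or magnifier, though I did not re-measure where the loose things lie.

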